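# Snap the slotted turner into the empty clip of the utensil rack

## Robot

A 6-joint arm with a two-finger parallel gripper is mounted at the origin on the work surface. World frame = base frame: x ahead of the robot, y to its left, z up, the work surface at z = 0. Lengths are in m, angles in degrees, forces in N, time in s.
With the tool pointing down it reaches from about 0.325 to 1 m from the base axis. Payload 5.1 kg.
Tool frame: the origin (TCP) lies midway between the tips of the shut fingers; the grasp point (between the pads) lies 19 mm behind it; z points along the fingers, y is the line along which they close (so a half turn about z gives the same grasp; the last joint's range is limited). The gripper opens to 85 mm and grips with 20 to 120 N. Pads are 22 mm wide; open, the fingers measure 114 mm over their backs; the gripper's body (76 mm by 85 mm) begins 54 mm behind the grasp point. The pads swing forward as they close: fully open they stand 13 mm farther back than shut.
Start: joints at [67.575, 7.093, 94.555, -0, 78.352, -4.733], TCP at [0.198, 0.619, 0.231] pointing down, gripper open.
Joint ranges: [-149.61, 149.61], [-58.7, 133.49], [1.44, 155.28], [-77.14, 257.14], [18.33, 153.61], [-166.67, 166.67]. Speed limits (degrees/s): [147.25, 147.25, 180, 180, 180, 180].

## Interface

Orientations are given as a 3x3 rotation matrix whose columns are the frame's x, y, z axes.
In Python, from plant import sense, capture, close_job gives the robot as it stands. The module is installed in compiled form; this text tells all that it offers.
- The arm moves only by the tool send_rows, never from a script. Its argument "motion" is a list of rows, each a list of 7 numbers: the closure, from 0 (fully open) to 1 (shut), then the shift along the tool's x, y, z in m, then the turn, a rotation vector about the tool's x, y, z in degrees. In form: [[gripper, tx, ty, tz, wx, wy, wz], ...]. A call has 1 to 20 rows; each row is the pose to reach, as a shift and turn from the pose commanded when the call began, along the tool's axes at that moment; what a row does not reach only later rows make up. A row lasts 1/8 s, in which the tool goes at most 62.5 mm and 10.7 degrees, less where a joint would pass 70% of its speed; a pose out of reach is approached as far as the arm can. A call with a gripper value outside its range is refused whole. The fingers move at their own pace and stop on an object; "squeeze" is the grip in N (left out, the last holds). Time passes only in rows, so rows that repeat a pose let the fingers close. It gives the time, the measured TCP pose, the force, the opening and the grip force at its end, in the units of the state.
- sense(): the state, without advancing time (a new reading comes with each control period).
- capture(name): name is "side" or "top" or "wrist"; returns a dict with "img" (420x560x3 uint8, blue, green, red), "vfov" (degrees; the focal length in pixels is half the picture's height over the tangent of half this angle, whatever the lens; pixels are square), "cx", "cy" (the principal point, pixels), "R" (3x3) and "t" (3): a world point X has camera coordinates R X + t. Camera axes: x right, y down, z forward; pixel columns grow to the right and rows downward; lengths in m; the calibration is good to about 2 mm. A picture is of the moment at which its call begins. There is no depth.
- close_job(): hands the job in; it is judged then, once.
The state is a dict: "clock": time; "q": joint angles; "qd": joint speeds; "tau": joint torques, N m; "eef_pos": TCP position; "ee_rot": TCP orientation; "wrist_force": force on the tool from outside, world axes, zero at the start; "torque": the same for the moment, N m; "width": opening from 0.0 (shut) to 1.0 (fully open); "grip_force": force on a finger pad.
Only numpy, scipy, OpenCV 4.12 (cv2) and the standard library are available. Lean on these libraries where they do the work, as an engineer would, in place of code of your own. Each camera call takes 0.05 s, during which the arm holds its last target. There are 200 camera calls.

## Task

Pick up the slotted turner that lies on the worktop and snap its handle down into the empty place of the clip rack, fully home, with its blade pointing the same way as the heads of the tools already clipped there. Leave the spoon lying where it is.

Things in the scene. Friction and masses are not known exactly. Their poses are not given: they have to be found in the camera images.
- turner: Slotted kitchen turner lying on the worktop: round beech handle 26 mm thick, flat black slotted blade 70 wide x 76 long x 4 mm, flush with the handle's underside. Origin on the handle's axis, near the centre of mass (grip here), 13 mm above the worktop at start. +x along the handle to the blade, z up. Handle x = -115 to +80 mm, thin neck, blade from 99 to 175 mm. About 75 g.
- turner_blade (a point): Centre of the turner's blade, 140 mm along +x from the turner's origin and 11 mm below the handle's axis.
- clip_free_seat (a point): Empty place of a fixed 3-place rack (85 mm apart along y, two hold tools, heads to +x): where the turner's origin is to rest, 55 mm above worktop, 43 above the rack board; x along the handle. Two upward-open spring clips, 14 mm wide, at x = +-45 mm, fingers fit between. Mouth 42 mm wide 22 mm up, throat 20 mm wide 10 mm up. Press handle level straight down, about 8 N, until it rests on the posts.
- spoon: Bystander: spoon with the same beech handle (26 mm thick, x = -115 to +80 mm) but a round black bowl 52 mm across, centred at x = 125 mm, lying on the worktop beside the turner. Origin on the handle's axis, +x to the bowl.

How it is judged:
By the outcome, as a careful person would: the job done as asked, in the order asked, and still so for the second after the job is handed in, with the robot touching nothing.
It also fails if it takes over 37 s, if anything falls off the work surface, if the arm or the gripper's body presses on something with over 40 N, if the wrist force passes 120 N, or if a joint passes its speed limit or range.

## Working session

There is one attempt and no reset: what is moved stays moved. The work goes in short steps, Python scripts to look and compute and a tool call to move; the robot and the scene stay as the last step left them, time stands still between calls to the robot, and variables do not carry over. Pictures are saved under pics/ and viewed, at most 10 in all, crops included, and the job is handed in when it is done.

Besides the shell and the picture viewer there is one more tool, called after "Request:" as a command line: name --pt "numbers of a row" for each row, then --argument value for the rest. send_rows: Moves the arm, as the interface text tells. Its arguments: {"type":"object","properties":{"motion":{"type":"array","items":{"type":"array","items":{"type":"number"}}},"squeeze":{"type":"number"}},"required":["motion"]}

```bash
mkdir -p pics
cat > h.py <<'E'
import numpy as np,cv2
from plant import sense,capture,close_job
def K(c):
    f=210/np.tan(np.radians(c["vfov"])/2);return f,c["cx"],c["cy"]
def ray(c,u,v):
    f,cx,cy=K(c);R=np.array(c["R"]);t=np.array(c["t"])
    return -R.T@t, R.T@np.array([(u-cx)/f,(v-cy)/f,1])
def onz(c,u,v,z):
    o,d=ray(c,u,v);return o+d*(z-o[2])/d[2]
def proj(c,X):
    f,cx,cy=K(c);p=np.array(c["R"])@np.array(X)+np.array(c["t"]);return f*p[0]/p[2]+cx,f*p[1]/p[2]+cy
E
python3 - <<'E'
from h import *
import pickle
np.set_printoptions(precision=4,suppress=True)
d={n:capture(n) for n in("top","side")}
pickle.dump(d,open("c0.pkl","wb"))
for n in d:
    cv2.imwrite(f"pics/{n}0.png",d[n]["img"]); c=d[n]; print(n,c["vfov"],c["cx"],c["cy"],ray(c,280,210))
s=sense();print(s["clock"],s["eef_pos"],s["ee_rot"],s["wrist_force"],s["width"])
E
```

```text
top 48.19739135404048 286.9725146952043 203.45822773910587 (array([ 0.47  , -0.0163,  0.8878]), array([ 0.1136,  0.0168, -0.9936]))
side 44.15091857201253 286.9970777611515 216.57385801556316 (array([ 0.0618, -0.6076,  0.9352]), array([ 0.4154,  0.5389, -0.7331]))
0.1 [0.1973 0.6187 0.2301] [[-0.9527  0.3039 -0.0008]
 [ 0.3039  0.9527 -0.0018]
 [ 0.0002 -0.0019 -1.    ]] [ 0.3127 -0.5358  0.367 ] 0.9994091736869595
```

View pics/top0.png

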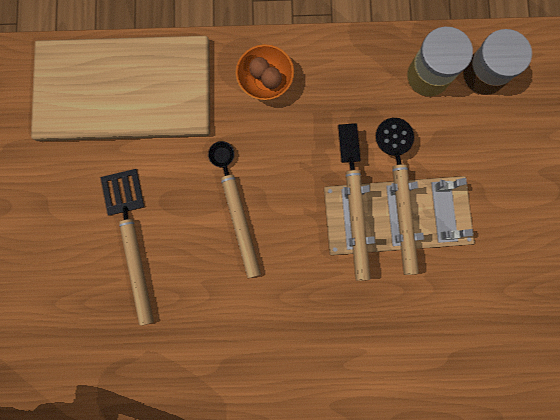

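View pics/side0.png

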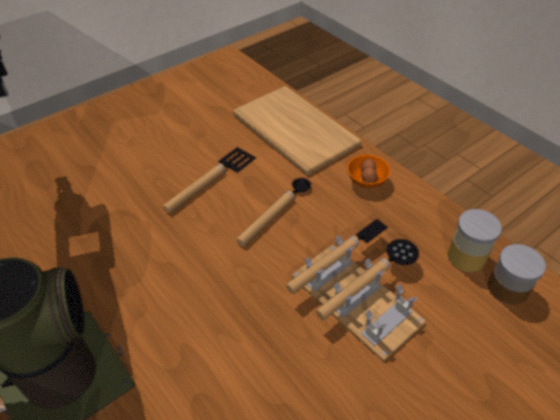

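Top view: the turner's handle runs from (147,323) to (126,220) with its blade at (123,192). The spoon is at (222,155) to (255,275). The rack board is around (400,215), the empty clips are at (450,184) and (455,235), and the heads point up the image (+x).

```bash
cat > m.py <<'E'
from h import *
import pickle
np.set_printoptions(precision=4,suppress=True)
c=pickle.load(open("c0.pkl","rb"))["top"];im=c["img"]
def rect(x0,x1,y0,y1,z,lo,hi):
    hsv=cv2.cvtColor(im,cv2.COLOR_BGR2HSV)
    m=np.zeros(im.shape[:2],np.uint8);m[y0:y1,x0:x1]=cv2.inRange(hsv,lo,hi)[y0:y1,x0:x1]
    m=cv2.morphologyEx(m,cv2.MORPH_OPEN,np.ones((3,3)))
    k=max(cv2.findContours(m,0,1)[0],key=cv2.contourArea)
    r=cv2.minAreaRect(k);b=cv2.boxPoints(r)
    P=np.array([onz(c,*p,z) for p in b]);
    e=sorted([(np.linalg.norm(P[i]-P[(i+1)%4]),i) for i in range(4)])
    i,j=e[0][1],e[1][1]
    A=(P[i]+P[(i+1)%4])/2;B=(P[j]+P[(j+1)%4])/2
    if A[0]>B[0]:A,B=B,A
    print("tail",A[:2],"head",B[:2],"len",e[-1][0],"wid",e[0][0],"yaw",np.degrees(np.arctan2(*(B-A)[1::-1])),r)
    return A,B
for p in [(135,270),(240,220),(359,230),(403,220),(110,270),(380,220),(450,215)]: print(p,cv2.cvtColor(im,cv2.COLOR_BGR2HSV)[p[1],p[0]])
wood=((8,40,150),(25,140,255))
print("turner");A,B=rect(105,165,205,335,.013,*wood); u=(B-A)/np.linalg.norm(B-A);print("origin",A+u*.115, B-u*.08)
print("blade");rect(90,160,160,218,.002,(0,0,0),(180,255,60))
print("spoon");rect(215,270,165,285,.013,*wood)
print("t1");rect(340,375,165,285,.055,*wood)
print("t2");rect(388,420,160,280,.055,*wood)
for q in [(327,189),(467,178),(475,244),(331,254)]: print("board",onz(c,*q,.012))
a=cv2.resize(im[165:290,310:490],None,fx=4,fy=4,interpolation=cv2.INTER_CUBIC);cv2.imwrite("pics/rack.png",a)
E
python3 m.py
```

```text
(135, 270) [ 16 113 171]
(240, 220) [ 16 110 170]
(359, 230) [ 17 114 174]
(403, 220) [ 17 109 182]
(110, 270) [ 14 157 148]
(380, 220) [ 15 115 169]
(450, 215) [131  14 148]
turner
tail [0.3689 0.2539] head [0.5505 0.2901] len 0.1852323235600388 wid 0.015885994148317182 yaw 11.257544009951278 ((133.58273315429688, 274.1686706542969), (100.54371643066406, 8.772422790527344), 79.57928466796875)
origin [0.4817 0.2764 0.013 ] [0.4721 0.2745 0.013 ]
blade
tail [0.5662 0.2888] head [0.6537 0.3075] len 0.08947497840011769 wid 0.06990606987325931 yaw 12.065436925308731 ((122.78846740722656, 194.44232177734375), (45.89117431640625, 37.065948486328125), 78.69007110595703)
spoon
tail [0.4486 0.0538] head [0.63   0.0975] len 0.18660825019588045 wid 0.01713870335570116 yaw 13.523194105982343 ((239.28982543945312, 228.18260192871094), (99.45038604736328, 9.325202941894531), 75.57923126220703)
t1
tail [ 0.4391 -0.1421] head [ 0.6252 -0.1354] len 0.18618670473530208 wid 0.01772876536101133 yaw 2.0368252063342345 ((357.3932189941406, 227.13230895996094), (104.79816436767578, 10.11868667602539), 85.29214477539062)
t2
tail [ 0.447  -0.2282] head [ 0.632  -0.2211] len 0.1851243921477635 wid 0.017473402341717088 yaw 2.195675790562886 ((405.5224914550781, 221.6453399658203), (104.07154846191406, 9.951973915100098), 84.38241577148438)
board [ 0.6076 -0.0912  0.012 ]
board [ 0.6211 -0.3564  0.012 ]
board [ 0.4965 -0.3617  0.012 ]
board [ 0.4855 -0.0939  0.012 ]
```

View pics/rack.png

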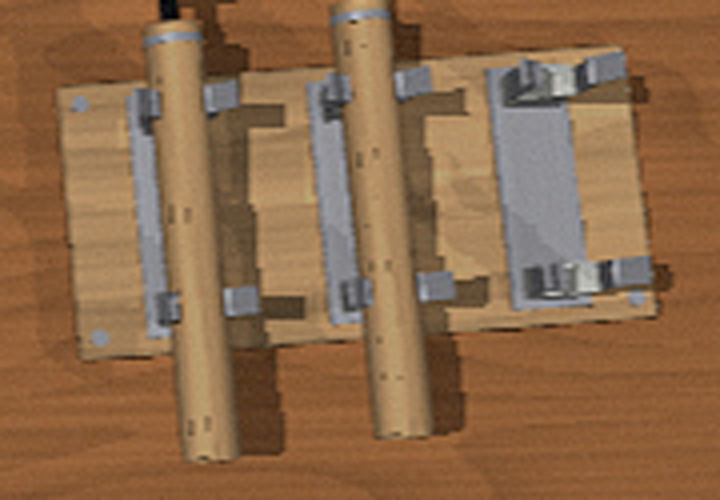

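The handle mask is biased towards the lit side, so I'll refine it from close by. First I move above the turner.

Request:
send_rows --pt "0 -0.374 -0.243 0.06 0 0 -29" --pt "0 -0.374 -0.243 0.06 0 0 -29" --pt "0 -0.374 -0.243 0.06 0 0 -29" --pt "0 -0.374 -0.243 0.06 0 0 -29" --pt "0 -0.374 -0.243 0.06 0 0 -29" --pt "0 -0.374 -0.243 0.06 0 0 -29" --pt "0 -0.374 -0.243 0.06 0 0 -29" --pt "0 -0.374 -0.243 0.06 0 0 -29" --pt "0 -0.374 -0.243 0.06 0 0 -29" --pt "0 -0.374 -0.243 0.06 0 0 -29" --pt "0 -0.374 -0.243 0.06 0 0 -29" --squeeze 40

```text
clock: 1.48
eef_pos: [0.4793, 0.2754, 0.1716]
ee_rot: [[-0.98, -0.198, 0.0], [-0.198, 0.98, 0.0], [-0.0, 0.0, -1.0]]
wrist_force: [-0.6, -0.2, 0.9]
width: 0.998
grip_force: 0.0
```

Run:
```python
from h import *
import pickle
np.set_printoptions(precision=4,suppress=True)
c=capture("wrist");pickle.dump(c,open("w1.pkl","wb"));cv2.imwrite("pics/w1.png",c["img"])
s=sense();print(s["clock"],s["eef_pos"],s["ee_rot"],ray(c,280,210))
```

```text
1.525 [0.4794 0.2753 0.1716] [[-0.9802 -0.1981  0.0003]
 [-0.1981  0.9802  0.0003]
 [-0.0003  0.0003 -1.    ]] (array([0.3986, 0.2579, 0.3146]), array([ 0.2989,  0.0542, -0.953 ]))
```

View pics/w1.png

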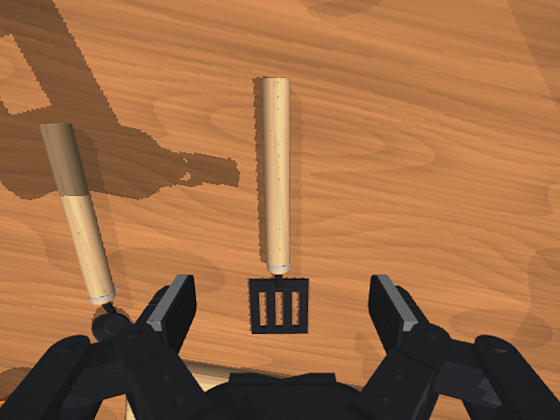

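Wrist view: the handle spans (264–290, 78) to (268–289, 272), and the blade spans columns 249–308 and rows 279–334. The spoon is at left, clear of the left finger.

Run:
```python
from h import *
import pickle
np.set_printoptions(precision=4,suppress=True)
c=pickle.load(open("w1.pkl","rb"))
im=c["img"];hsv=cv2.cvtColor(im,cv2.COLOR_BGR2HSV)
for v in (85,130,180,230,260):
    row=im[v,240:310].astype(int); sat=hsv[v,240:310,1]
    g=np.where((sat<125)&(row[:,2]>100))[0]
    l,r=240+g.min(),240+g.max()+1
    L,R_=onz(c,l,v,.013),onz(c,r,v,.013);print(v,l,r,L[:2],R_[:2],(L+R_)[:2]/2,np.linalg.norm(L-R_))
T=onz(c,277,78,.02);H=onz(c,279,272,.02)
print("tail",T,"headend",H,np.linalg.norm(T-H))
bl=[onz(c,*p,.004) for p in [(249,280),(308,279),(308,333),(252,334)]]
print(np.array(bl),np.mean(bl,0))
```

```text
85 262 289 [0.3786 0.2353] [0.3737 0.2595] [0.3761 0.2474] 0.024754994302064175
130 263 290 [0.4175 0.2433] [0.4124 0.2686] [0.415 0.256] 0.02589431629163511
180 264 290 [0.4652 0.2529] [0.46   0.2787] [0.4626 0.2658] 0.02627909861647405
230 266 290 [0.5182 0.2648] [0.5131 0.2899] [0.5157 0.2773] 0.02563942780747609
260 266 290 [0.5532 0.2712] [0.548  0.2972] [0.5506 0.2842] 0.026546719809271684
tail [0.3708 0.2479 0.02  ] headend [0.5612 0.2875 0.02  ] 0.19451652798121566
[[0.5873 0.2569 0.004 ]
 [0.5723 0.3241 0.004 ]
 [0.6469 0.3413 0.004 ]
 [0.6622 0.2731 0.004 ]] [0.6172 0.2988 0.004 ]
```

Measured origin is (0.482, 0.270) with yaw 12°. Sizes check: 26 mm handle width, 194.5 mm length, and blade and handle agree. Next I descend and grip.

Request:
send_rows --pt "0 -0.0016 -0.0058 0.06 0 0 -0.5" --pt "0 -0.0016 -0.0058 0.12 0 0 -0.5" --pt "0 -0.0016 -0.0058 0.15 0 0 -0.5" --pt "0 -0.0016 -0.0058 0.1675 0 0 -0.5" --pt "0 -0.0016 -0.0058 0.1675 0 0 -0.5" --pt "1 -0.0016 -0.0058 0.1675 0 0 -0.5" --pt "1 -0.0016 -0.0058 0.1675 0 0 -0.5" --pt "1 -0.0016 -0.0058 0.1675 0 0 -0.5" --pt "1 -0.0016 -0.0058 0.1675 0 0 -0.5" --pt "1 -0.0016 -0.0058 0.1675 0 0 -0.5" --pt "1 -0.0016 -0.0058 0.1675 0 0 -0.5" --pt "1 -0.0016 -0.0058 0.1675 0 0 -0.5" --squeeze 60

```text
clock: 3.02
eef_pos: [0.4837, 0.2691, 0.0052]
ee_rot: [[-0.979, -0.205, 0.002], [-0.205, 0.979, 0.001], [-0.002, 0.0, -1.0]]
wrist_force: [-1.3, 0.2, 5.6]
width: 0.282
grip_force: 59.3
```

Request:
send_rows --pt "1 0 0 -0.06 0 0 0" --pt "1 0 0 -0.12 0 0 0" --pt "1 0 0 -0.16 0 0 0" --pt "1 0.004 -0.05 -0.16 0 0 1" --pt "1 0.009 -0.11 -0.16 0 0 2" --pt "1 0.014 -0.17 -0.16 0 0 3" --pt "1 0.019 -0.23 -0.16 0 0 4" --pt "1 0.024 -0.29 -0.16 0 0 5" --pt "1 0.029 -0.35 -0.16 0 0 6" --pt "1 0.034 -0.41 -0.16 0 0 7" --pt "1 0.039 -0.47 -0.16 0 0 8" --pt "1 0.044 -0.53 -0.16 0 0 9" --pt "1 0.048 -0.582 -0.16 0 0 9.7" --pt "1 0.048 -0.582 -0.16 0 0 9.7" --pt "1 0.048 -0.582 -0.16 0 0 9.7" --pt "1 0.048 -0.582 -0.16 0 0 9.7"

```text
clock: 5.03
eef_pos: [0.5547, -0.3094, 0.1635]
ee_rot: [[-0.999, -0.038, -0.001], [-0.038, 0.999, 0.001], [0.001, 0.001, -1.0]]
wrist_force: [-0.4, 0.2, -0.9]
width: 0.283
grip_force: 59.3
```

Run:
```python
from h import *
import pickle
np.set_printoptions(precision=4,suppress=True)
d={n:capture(n) for n in("wrist","side")};pickle.dump(d,open("w2.pkl","wb"))
cv2.imwrite("pics/w2.png",d["wrist"]["img"])
a=cv2.resize(d["side"]["img"][200:380,260:480],None,fx=3,fy=3);cv2.imwrite("pics/s2.png",a)
s=sense();print(s["clock"],s["eef_pos"],s["ee_rot"],s["width"],s["wrist_force"])
```

```text
5.125 [ 0.5549 -0.3095  0.1638] [[-0.9993 -0.0384 -0.0001]
 [-0.0384  0.9993  0.0001]
 [ 0.0001  0.0001 -1.    ]] 0.2780166998273851 [-0.5128 -0.6392 -1.4363]
```

View pics/w2.png

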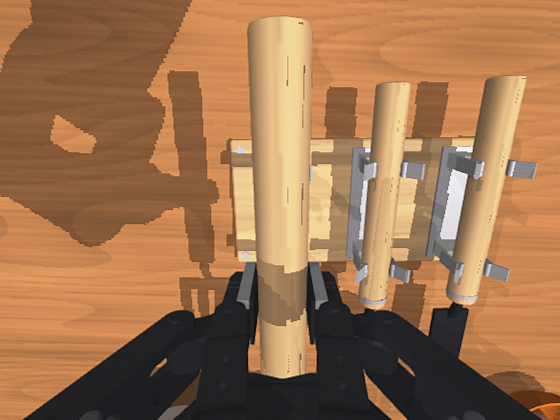

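View pics/s2.png

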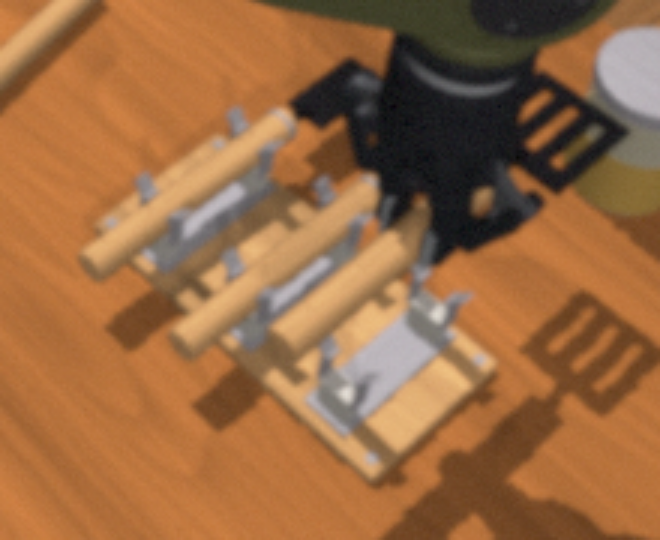

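Wrist view: the turner is held straight (axis at column ≈ 280), with the second tool's handle at columns 378–410 (row 85) to 360–387 (row 300). Side view: the empty clips and their tips are near crop (345,380) and (435,300). The blade is clear of the jar in height and I'll check the x gap numerically.

Run:
```python
from h import *
import pickle
np.set_printoptions(precision=4,suppress=True)
d=pickle.load(open("w2.pkl","rb"));w=d["wrist"];s=d["side"];t=pickle.load(open("c0.pkl","rb"))["top"]
hsv=cv2.cvtColor(w["img"],cv2.COLOR_BGR2HSV)
m=lambda a,b,v,z:((onz(w,a,v,z)+onz(w,b,v,z))[:2]/2,np.linalg.norm(onz(w,a,v,z)-onz(w,b,v,z)))
for n,l in dict(t2=[(376,410,90),(374,407,130),(369,403,200),(362,395,255),(360,388,295)],t1=[(487,526,85),(480,516,140),(468,503,210),(449,480,295)]).items():
    for a,b,v in l: print(n,v,*m(a,b,v,.055))
print("held",[ (onz(w,280,20,.172)+0)[:2], onz(w,281,250,.172)[:2]])
print("held w",np.linalg.norm(onz(w,257,250,.172)-onz(w,305,250,.172)),np.linalg.norm(onz(w,249,20,.172)-onz(w,311,20,.172)))
for p in [(230,139),(236,260)]: print("board w",onz(w,*p,.012)[:2])
S=lambda x,y:onz(s,260+x/3,200+y/3,.077)[:2]
print("side tips rear L,R, front L,R",S(327,345),S(373,354),S(421,268),S(462,297))
B=lambda x,y:onz(s,260+x/3,200+y/3,.012)[:2]
print("side board corners front-right, rear-right",B(495,365),B(374,478))
T=lambda x,y:onz(t,310+x/4,165+y/4,.077)[:2]
print("top tips: t1 fR rR, t2 fR rR, free fR rR",T(223,97),T(243,300),T(413,82),T(435,286),T(606,68),T(632,270))
print("jar base near",onz(t,430,97,0),onz(t,485,93,0))
```

```text
t2 90 [ 0.4525 -0.2288] 0.026143986712223913
t2 130 [ 0.482  -0.2262] 0.026410582279903973
t2 200 [ 0.54   -0.2212] 0.02930364114391409
t2 255 [ 0.5923 -0.2204] 0.03027036982836559
t2 295 [ 0.6348 -0.2187] 0.026943935815035513
t1 85 [ 0.4457 -0.1426] 0.029856708614474307
t1 140 [ 0.4865 -0.1382] 0.02912257855638659
t1 210 [ 0.5457 -0.1332] 0.03051532511852816
t1 295 [ 0.6315 -0.1317] 0.029845138933670027
held [array([ 0.4387, -0.3156]), array([ 0.5357, -0.3117])]
held w 0.02340605968956532 0.02385554545794798
board w [ 0.4976 -0.3617]
board w [ 0.6245 -0.3574]
side tips rear L,R, front L,R [ 0.511  -0.2975] [ 0.529  -0.3205] [ 0.6009 -0.2947] [ 0.605 -0.327]
side board corners front-right, rear-right [ 0.6226 -0.3564] [ 0.4989 -0.3629]
top tips: t1 fR rR, t2 fR rR, free fR rR [ 0.595  -0.1532] [ 0.5064 -0.1575] [ 0.5993 -0.2364] [ 0.5101 -0.2404] [ 0.6031 -0.321 ] [ 0.5146 -0.3256]
jar base near [ 0.7862 -0.3009  0.    ] [ 0.7911 -0.4091  0.    ]
```

Run:
```python
from h import *
import pickle
np.set_printoptions(precision=4,suppress=True)
w=pickle.load(open("w2.pkl","rb"))["wrist"];t=pickle.load(open("c0.pkl","rb"))["top"]
def edges(c,rows,a,b,z,lab):
    im=cv2.GaussianBlur(c["img"],(3,3),0).astype(float);P=[]
    for v in rows:
        g=np.abs(im[v,2:]-im[v,:-2]).sum(1); e=[]
        ca,cb=a(v),b(v)
        for q in(ca,cb): x=np.arange(int(q)-4,int(q)+5);wt=g[x-1]**2;e.append((x*wt).sum()/wt.sum()+.5)
        L,R=onz(c,e[0],v,z),onz(c,e[1],v,z);P.append(np.r_[(L+R)[:2]/2,np.linalg.norm(L-R)])
    P=np.array(P);k=np.polyfit(P[:,0],P[:,1],1);print(lab,"yaw",np.degrees(np.arctan(k[0])),"y at .554",np.polyval(k,.554),"w",P[:,2]*1e3)
li=lambda x0,y0,x1,y1:(lambda v:x0+(v-y0)*(x1-x0)/(y1-y0))
edges(w,[90,100,110,120,135,190,220,235,250],li(377,90,362,255),li(410,90,393,255),.055,"w t2")
edges(t,[175,205,212,225,250,260,268],li(395,170,403.5,270),li(409,170,417.5,270),.055,"top t2")
edges(t,[175,205,215,225,255,265,272],li(347,175,355,275),li(361,175,369,275),.055,"top t1")
# row profile for judging
for v in (212,260): print(v,cv2.cvtColor(t["img"],cv2.COLOR_BGR2GRAY)[v,390:425])
```

```text
w t2 yaw 2.711694411621269 y at .554 -0.2242393671584265 w [26.0905 26.1307 26.0559 26.2532 25.7892 26.5316 27.0966 27.5987 26.4888]
top t2 yaw 2.3487561067129867 y at .554 -0.22496281759579834 w [18.879  20.8419 22.4541 21.1484 19.7521 19.7665 20.3814]
top t1 yaw 2.5869089688306235 y at .554 -0.13922319389679103 w [21.4721 22.1741 21.3877 21.7841 19.3317 19.0978 18.2721]
212 [150 151 149 142 144 150 130  87  96 116 129 142 148 150 155 146 143 140
 143 134 115  89  80  90  95  93  87  84 126 145 148 142 148 137 127]
260 [ 98 101 100  99 102  99 101  98 102 100 101  96  83  99 120 133 145 154
 156 158 156 148 139 134 128 114  90  69  65  67  65  68  64  64  63]
```

Seat estimate is (0.558, −0.309) with yaw 2.5°. Next I descend into the mouths and check the force.

Request:
send_rows --pt "1 -0.0035 0.0005 0.03 0 0 -0.3" --pt "1 -0.0035 0.0005 0.06 0 0 -0.3" --pt "1 -0.0035 0.0005 0.08 0 0 -0.3" --pt "1 -0.0035 0.0005 0.09 0 0 -0.3" --pt "1 -0.0035 0.0005 0.095 0 0 -0.3" --pt "1 -0.0035 0.0005 0.098 0 0 -0.3" --pt "1 -0.0035 0.0005 0.098 0 0 -0.3" --squeeze 80

```text
clock: 6.0
eef_pos: [0.5593, -0.3104, 0.0676]
ee_rot: [[-0.999, -0.042, 0.002], [-0.042, 0.999, -0.001], [-0.002, -0.001, -1.0]]
wrist_force: [0.6, 1.9, 3.2]
width: 0.274
grip_force: 82.1
```

Request:
send_rows --pt "1 0 0.001 0.003 0 0 0" --pt "1 0 0.001 0.006 0 0 0" --pt "1 0 0.001 0.009 0 0 0" --pt "1 0 0.001 0.012 0 0 0" --pt "1 0 0.001 0.015 0 0 0" --pt "1 0 0.001 0.018 0 0 0" --pt "1 0 0.001 0.0205 0 0 0" --pt "1 0 0.001 0.0205 0 0 0"

```text
clock: 7.0
eef_pos: [0.5583, -0.3091, 0.0471]
ee_rot: [[-0.999, -0.042, -0.001], [-0.042, 0.999, 0.001], [0.001, 0.001, -1.0]]
wrist_force: [-3.8, 4.7, 11.7]
width: 0.272
grip_force: 82.9
```

Request:
send_rows --pt "1 0 0 0.0015 0 0 0" --pt "1 0 0 0.003 0 0 0" --pt "1 0 0 0.003 0 0 0"

```text
clock: 7.38
eef_pos: [0.5584, -0.3092, 0.047]
ee_rot: [[-0.999, -0.042, -0.001], [-0.042, 0.999, 0.001], [0.001, 0.001, -1.0]]
wrist_force: [-10.7, 8.4, 25.4]
width: 0.272
grip_force: 84.4
```

Hard stop at the expected height, so it is home. I release and retreat.

Request:
send_rows --pt "1 0 0 -0.0025 0 0 0" --pt "1 0 0 -0.0025 0 0 0" --pt "0.3 0 0 -0.0025 0 0 0" --pt "0.3 0 0 -0.0025 0 0 0" --pt "0.3 0 0 -0.0025 0 0 0" --pt "0.3 0 0 -0.0025 0 0 0" --pt "0.3 0 0 -0.02 0 0 0" --pt "0.3 0 0 -0.05 0 0 0" --pt "0.3 0 0 -0.1 0 0 0" --pt "0.3 0.02 0.06 -0.15 0 0 0" --pt "0.3 0.04 0.12 -0.2 0 0 0" --pt "0.3 0.08 0.18 -0.2 0 0 0" --pt "0.3 0.1 0.24 -0.2 0 0 0" --pt "0.3 0.1 0.3 -0.2 0 0 0" --pt "0.3 0.1 0.36 -0.2 0 0 0" --pt "0.3 0.1 0.42 -0.2 0 0 0" --pt "0.3 0.1 0.42 -0.2 0 0 0" --pt "0.3 0.1 0.42 -0.2 0 0 0"

```text
clock: 9.62
eef_pos: [0.4405, 0.1079, 0.2437]
ee_rot: [[-0.999, -0.046, 0.002], [-0.046, 0.999, 0.0], [-0.002, 0.0, -1.0]]
wrist_force: [-0.1, -0.7, 0.5]
width: 0.701
grip_force: 0.0
```

Run:
```python
from h import *
t=capture("top")["img"];s=capture("side")["img"]
a=cv2.resize(t[90:300,180:500],(400*2,525));cv2.imwrite("pics/t3.png",a)
cv2.imwrite("pics/s3.png",cv2.resize(s[180:380,240:480],None,fx=3,fy=3))
x=sense();print(x["clock"],x["eef_pos"],x["wrist_force"],x["width"])
```

```text
9.725 [0.44084522 0.10606375 0.24322413] [-0.6690979   0.06874312  1.02710576] 0.7035108341974522
```

View pics/t3.png

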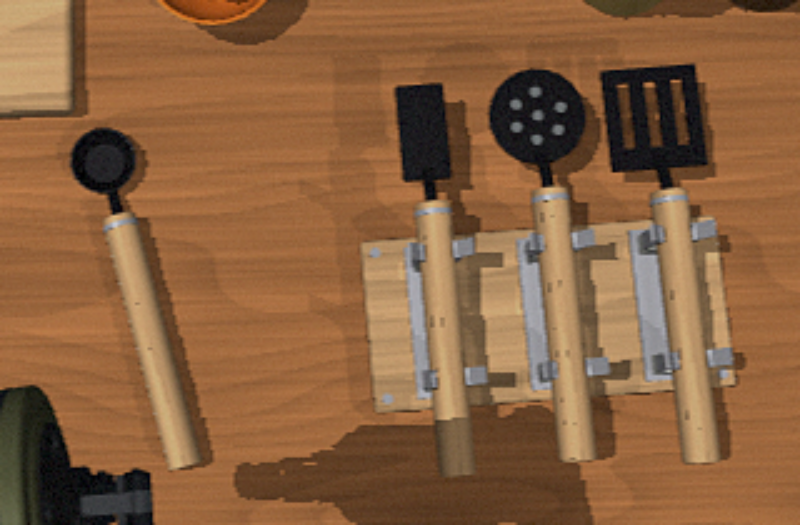

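View pics/s3.png

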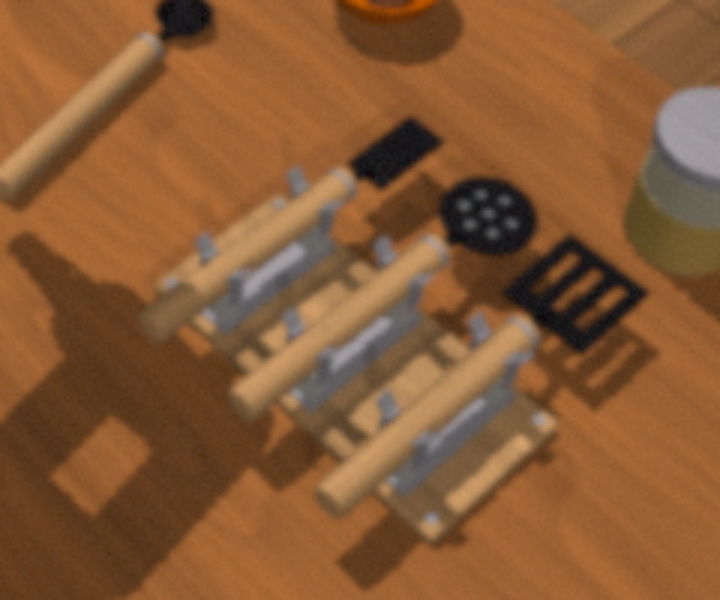

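The pictures show the turner seated in the third place, parallel to its neighbours (handle (660,190) to (700,460) in the top crop). Its blade is ahead like the other heads, its clip tips stand above the handle as on the others, and the spoon is undisturbed.

```bash
python3 -c "from plant import close_job;print(close_job())"
```

```text
the job is handed in; nothing more can be done
None
```

The turner is snapped fully home in the empty rack place with its blade pointing the same way as the other heads, the spoon was left where it lay, and the job was handed in at about 10 s of the 37 s allowed.

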